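# Pin the bin lever and hold the tilt-out bin open

## Task

The blue lever that opens the grey tilt-out bin has lost its linkage pin: take the red-headed pin from its black block and push it fully home through the lever's hole and the brass plate below, then let go of it. Then, with the gripper on the lever (it has a black post for this), swing it clockwise (seen from above) past the first two clicks to the third (red dot) and keep holding it there against its spring so that the bin stays tilted out; finish while still holding it. Leave the recycling standing around undisturbed.

Things in the scene. Friction and masses are not known exactly. Their poses are not given: they have to be found in the camera images.
- pin: Loose steel pin standing upright in the black block. Origin at the centre of its lower tip, z along the pin up to the head. Shank 12 mm diameter, 37 mm long, chamfered foot; then a steel collar 26 mm diameter, 4 mm thick (37 to 41 mm above the tip); then a red round grip 20 mm diameter, 30 mm high (41 to 71 mm above the tip). 100 g.
- pin_block: Fixed black parking block 70 x 70 x 45 mm, origin at the centre of its underside; the pin stands loosely in the 16 mm wide hole in the middle of its top, its collar resting on the top face. Lift the pin 40 mm or more to clear it.
- dial_hole (a point): Centre of the mouth of the pin hole in the lever's upper face, 70 mm above the shelf; 14.5 mm wide (2.5 mm chamfer), vertical, through the 16 mm thick lever, 55 mm from its axis on the side away from the post. At rest the brass plate's hole lies exactly below. The pin is home when its collar rests on the lever (tip 37 mm below this point).
- cam_hole (a point): Centre of the lower end of the equal 14.5 mm hole in the brass plate (14 mm thick, upper face 4 mm below the lever) that turns about the same axis below the lever and works the bin. 36 mm above the shelf; its z points up.
- dial_axis (a point): Point on the vertical turning axis of lever and brass plate, level with the lever's upper face (70 mm above the shelf). A steel hub, 52 mm diameter, stands 10 mm above the lever here.
- post_foot (a point): Centre of the foot of the upright black round post on the lever's end, 70 mm above the shelf, 110 mm from the axis; the post is 20 mm in diameter and 55 mm tall. It turns with the lever. Take it from above or push it sideways.
- lever: Blue flat lever 44 mm wide, 16 mm thick, from 80 mm behind its axis to 131 mm in front. Origin on its vertical axis at its underside (54 mm above the shelf); its y axis points to the post. Turns clockwise from above (post away from the robot), end stop at 0.95 rad. Unpinned it turns freely, with a very light spring to rest; pinned it drives the brass plate with about 0.09 rad of play (lag).
- cam (a joint): Angle of the brass plate, rad: 0 at rest, grows clockwise from above. Clicks at 0.25, 0.50, 0.75 (the pinned lever then points at the green, yellow, red dot on the base); the bump before the third is passed at about 0.63; end stop 0.82. A spring returns it to 0 from every click when let go: about 7 N at the post at first, 10 N at the third click, some 3 N more over each bump.
- bin (a joint): Tilt of the grey bin about its lower front edge in rad: 0 closed, half the angle of the brass plate (0.375 at the third click). Its top then leans about 90 mm towards the robot.
- bin_rim (a point): Middle of the upper edge of the bin's front, 264 mm above the shelf when closed; the bin front is 220 mm wide.
- wine_bottle: Bystander: empty green glass wine bottle, 74 mm diameter, 300 mm tall, standing; origin at the centre of its underside.
- pet_bottle: Bystander: clear PET bottle with blue cap, 64 mm diameter, 220 mm tall, standing; origin under its centre.
- tin_can: Bystander: open steel tin can, 74 mm diameter, 110 mm tall; origin under its centre.
- jam_jar: Bystander: glass jar with red lid, 72 mm diameter, 110 mm tall; origin under its centre.
- can_red: Bystander: crushed red aluminium can, 66 mm diameter, 33 mm tall; origin under its centre.
- can_blue: Bystander: crushed blue aluminium can, 66 mm diameter, 33 mm tall; origin under its centre.

How it is judged (in metres and radians):
On the way, in this order (a step that is already met when the one before it is completed fails the run):
1. the pin is home through the lever and the brass plate, and let go (horizontal distance between pin and cam_hole below 0.006 m and z of pin in the frame of cam_hole below 0.004 m and angle between pin's own z axis and vertical below 0.2 rad and contact force between the fingers and pin below 0.1 N and value of joint cam below 0.15 rad), for 0.2 s.
2. the pinned lever is at the third click, with the gripper on it (value of joint cam above 0.67 rad and contact force between the fingers and lever above 2 N), for 0.3 s.
At the end, for the whole second after the job is handed in: Fingers press the lever with over 2 N; the brass plate is held beyond 0.67 rad (third click), at rest; bin tilted over 0.31 rad; pin upright in both holes (tip within 6 mm sideways, at most 4 mm above the plate hole's lower end), untouched; recycling within 30 mm (all of step 2 and horizontal distance between pin and cam_hole below 0.006 m and z of pin in the frame of cam_hole below 0.004 m and angle between pin's own z axis and vertical below 0.2 rad and value of joint bin above 0.31 rad and velocity of joint cam between -0.1 and 0.1 rad/s and contact force between each of the arm, the fingers and pin below 0.1 N); the arm keeps its last pose, push and grip.
It fails at once if a piece of the recycling is moved by more than 30 mm or tipped (distance of any of wine_bottle, pet_bottle, tin_can, jam_jar, can_red, can_blue from where it was at the start of the episode above 0.03 m or angle between any of wine_bottle, pet_bottle, tin_can, jam_jar, can_red, can_blue's own z axis and vertical above 0.4 rad).
It also fails if it takes over 54 s, if anything falls off the work surface, if the arm or the gripper's body presses on something with over 40 N, if the wrist force passes 120 N, or if a joint passes its speed limit or range.

## Robot

A 7-joint arm with a two-finger parallel gripper is mounted at the origin on the work surface. World frame = base frame: x ahead of the robot, y to its left, z up, the work surface at z = 0. Lengths are in m, angles in degrees, forces in N, time in s.
With the tool pointing down it reaches from about 0.425 to 1.025 m from the base axis. Payload 9.4 kg.
Tool frame: the origin (TCP) lies on the front face of the gripper's body, between the roots of the fingers; the fingertips stand 84 mm ahead of it and the grasp point (between the pads) lies robot.hold_point_z ahead of it (robot.hold_point_z is the distance from the TCP to the grasp point, in m); y points along the fingers, z is the direction in which the jaws open and shut, and the axes are right-handed (so a half turn about y gives the same grasp; the last joint's range is limited). The gripper opens to 93 mm and grips with 3 to 60 N. Pads are 15 mm wide; open, the fingers measure 128 mm over their backs; the gripper's body (75 mm by 188 mm) begins 65 mm behind the grasp point.
Start: joints at [-75.9, 34.337, -0.143, 91.639, 0.103, 54.024, -4.572], TCP at [0.23, 0.688, 0.303] pointing down, gripper open.
Joint ranges: [-147.43, 147.43], [-19.82, 112.94], [-74.19, 73.91], [6.32, 146.72], [-59.91, 239.91], [6.04, 106.73], [-150.56, 150.56]. Speed limits (degrees/s): [127.2, 127.2, 172.46, 172.46, 180, 180, 180].

## Interface

Orientations are given as a 3x3 rotation matrix whose columns are the frame's x, y, z axes.
In Python, from plant import robot, viewer, job gives the robot as it stands. The module is installed in compiled form; this text tells all that it offers.
- The arm moves only by the tool move_arm, never from a script. Its argument "commands" is a list of rows, each an object of numbers: "dx", "dy", "dz": the shift along the tool's x, y, z in m; "yaw": the turn about the tool's y in degrees; "jaw": the opening, from -1 (shut) to 1 (fully open). In form: [{"dx": .., "dy": .., "dz": .., "yaw": .., "jaw": ..}, ...]. A call has 1 to 20 rows; each row is the pose to reach, as a shift and turn from the pose commanded when the call began, along the tool's axes at that moment; what a row does not reach only later rows make up. A row lasts 1/12 s, in which the tool goes at most 41.7 mm and 7.16 degrees, less where a joint would pass 70% of its speed; a pose out of reach is approached as far as the arm can. A call with a gripper value outside its range is refused whole. The fingers move at their own pace and stop on an object; the grip force is fixed at half the most. Time passes only in rows, so rows that repeat a pose let the fingers close. It gives the time, the measured TCP pose, the force and the opening at its end, in the units of the state.
- robot.observe(): the state, without advancing time (a new reading comes with each control period).
- viewer.grab_frame(name): name is "scene" or "top"; returns the picture (400x640x3 uint8, blue, green, red); there is no depth.
- viewer.camera_params(name): a dict with "intrinsics" (3x3 intrinsics, pixels), "xyz" and "rotation" of the camera in the world. Camera axes: x right, y down, z forward; pixel columns grow to the right and rows downward; lengths in m; the calibration is good to about 2 mm. A picture is of the moment at which its call begins. camera_params takes no time and is no camera call.
- job.close_job(): hands the job in, once; it reports no verdict.
The state is a dict: "t": time; "joint_positions": joint angles; "dq": joint speeds; "tau": joint torques, N m; "position": TCP position; "tcp_rot": TCP orientation; "ft_force": force on the tool from outside, world axes, zero at the start; "wrist_torque": the same for the moment, N m; "gripper_width": finger opening in m.
Only numpy, scipy, OpenCV 4.12 (cv2) and the standard library are available. Lean on these libraries where they do the work, as an engineer would, in place of code of your own. Each camera call takes 0.05 s, during which the arm holds its last target.

## Working session

There is one attempt and no reset: what is moved stays moved. The work goes in short steps, Python scripts to look and compute and a tool call to move; the robot and the scene stay as the last step left them, time stands still between calls to the robot, and variables do not carry over. Pictures are saved under pics/ and viewed, and the job is handed in when it is done.

Besides the shell and the picture viewer there is one more tool, called after "Call:" as name([rows], argument=value, ...), one row to a line, values as JSON. move_arm: Moves the arm, as the interface text tells. Its arguments: {"type":"object","properties":{"commands":{"type":"array"}},"required":["commands"]}

```bash
mkdir -p pics; python3 - <<'E'
from plant import robot, viewer, job
import cv2,numpy as np
np.set_printoptions(precision=4,suppress=True)
s=robot.observe(); print(s['t'],s['position'],np.array(s['tcp_rot']),s['gripper_width'],robot.hold_point_z)
for n in('scene','top'):
    cv2.imwrite(f'pics/{n}0.png',viewer.grab_frame(n)); p=viewer.camera_params(n); print(n,p)
E
```

```text
0.0 [0.2299 0.6872 0.3019] [[ 0.9484 -0.0003  0.3172]
 [-0.3172 -0.0015  0.9484]
 [ 0.0001 -1.     -0.0015]] 0.09322542788458182 0.0653
scene {'intrinsics': array([[432.543 ,   0.    , 316.3909],
       [  0.    , 432.543 , 196.4802],
       [  0.    ,   0.    ,   1.    ]]), 'xyz': array([ 1.2043, -0.5875,  0.8355]), 'rotation': array([[ 0.7492,  0.3739, -0.5467],
       [ 0.662 , -0.4481,  0.6008],
       [-0.0203, -0.8121, -0.5832]])}
top {'intrinsics': array([[466.5981,   0.    , 313.1344],
       [  0.    , 466.5981, 201.2727],
       [  0.    ,   0.    ,   1.    ]]), 'xyz': array([0.3124, 0.0677, 1.5714]), 'rotation': array([[ 0.0161, -0.9776,  0.2099],
       [-0.9999, -0.0152,  0.0057],
       [-0.0024, -0.21  , -0.9777]])}
```

View pics/scene0.png

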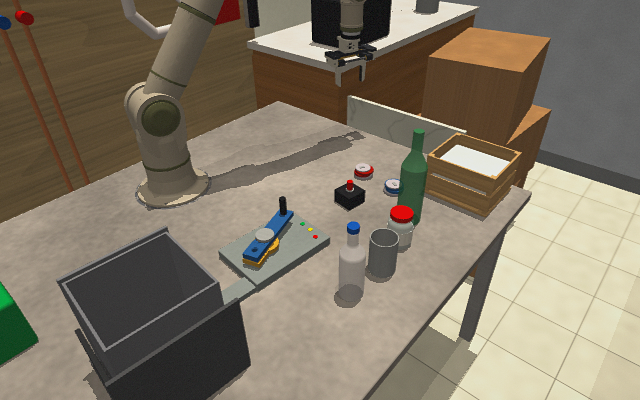

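View pics/top0.png

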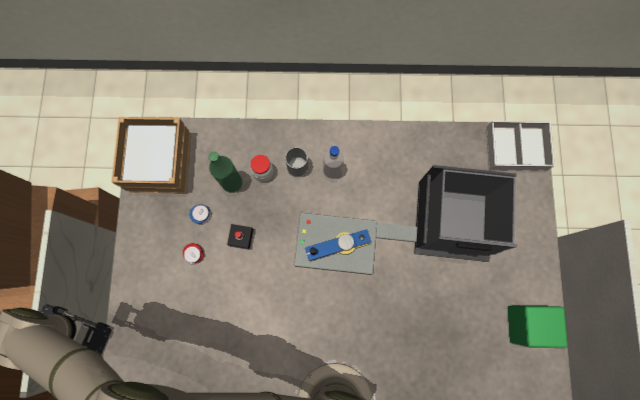

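The top view shows the pin at about (239,236), the hub at (346,242), the lever hole near (363,237) and the post near (313,251). I'll measure these next.

```bash
cat > h.py <<'E'
import cv2,numpy as np
from plant import robot, viewer, job
np.set_printoptions(precision=4,suppress=True)
def ray(n,uv):
    p=viewer.camera_params(n); d=p['rotation']@np.linalg.inv(p['intrinsics'])@np.array([uv[0],uv[1],1.]); return p['xyz'],d
def plane(n,uv,z):
    c,d=ray(n,uv); return c+d*(z-c[2])/d[2]
def tri(uv1,uv2):
    A=[];b=[]
    for n,uv in(('scene',uv1),('top',uv2)):
        c,d=ray(n,uv); d=d/np.linalg.norm(d); P=np.eye(3)-np.outer(d,d); A.append(P); b.append(P@c)
    return np.linalg.lstsq(np.vstack(A),np.hstack(b),rcond=None)[0]
def proj(n,X):
    p=viewer.camera_params(n); q=p['intrinsics']@p['rotation'].T@(np.array(X)-p['xyz']); return q[:2]/q[2]
def blobs(im,lo,hi,roi,mn=8):
    x0,y0,x1,y1=roi; h=cv2.cvtColor(im[y0:y1,x0:x1],cv2.COLOR_BGR2HSV); m=cv2.inRange(h,lo,hi)
    k,l,st,c=cv2.connectedComponentsWithStats(m)
    return [(int(st[i][4]),np.round(c[i]+[x0,y0],2).tolist(),(st[i][:4]+[x0,y0,0,0]).tolist()) for i in range(1,k) if st[i][4]>=mn]
E
python3 - <<'E'
from h import *
t=cv2.imread('pics/top0.png'); s=cv2.imread('pics/scene0.png')
a=cv2.resize(t[200:285,215:390],None,fx=4,fy=4,interpolation=cv2.INTER_CUBIC); cv2.imwrite('pics/tc.png',a)
a=cv2.resize(s[150:290,210:390],None,fx=4,fy=4,interpolation=cv2.INTER_CUBIC); cv2.imwrite('pics/sc.png',a)
print('pin red top',blobs(t,(0,120,80),(8,255,255),(225,222,256,250)),'scene',blobs(s,(0,120,60),(8,255,255),(330,170,370,210)))
print('lever blue',blobs(t,(95,120,50),(125,255,255),(290,210,380,275)))
print('blk', blobs(t,(0,0,0),(180,255,45),(290,210,380,275)),blobs(s,(0,0,0),(180,255,45),(270,190,300,220)))
E
```

```text
pin red top [(38, [237.29, 234.0], [234, 231, 7, 7])] scene [(72, [361.76, 173.29], [354, 170, 16, 7]), (52, [349.4, 184.19], [347, 180, 6, 10])]
lever blue [(192, [360.59, 237.65], [351, 230, 20, 17]), (390, [323.88, 248.81], [306, 238, 36, 22])]
blk [] [(103, [282.42, 205.54], [279, 197, 8, 18])]
```

View pics/tc.png

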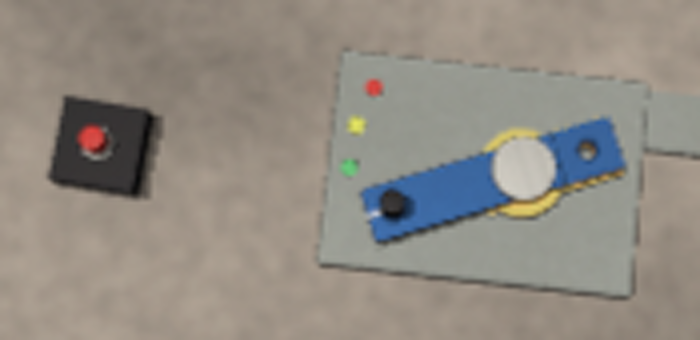

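View pics/sc.png

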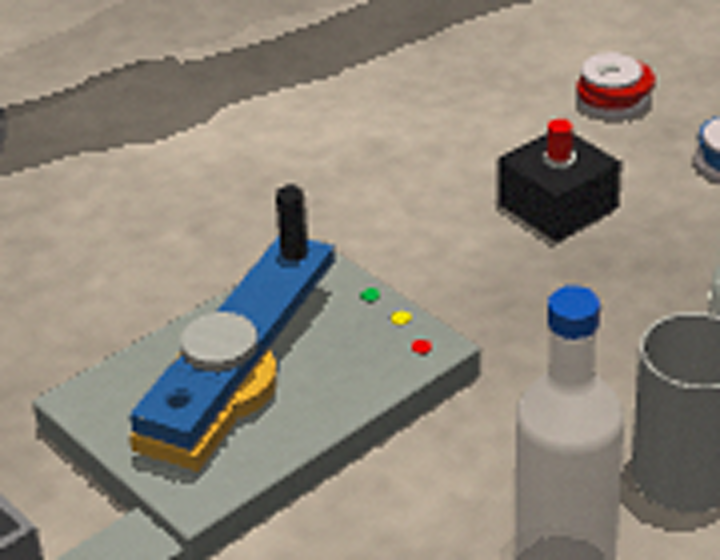

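```bash
python3 - <<'E'
from h import *
t=cv2.imread('pics/top0.png'); s=cv2.imread('pics/scene0.png')
def tohsv(i): return cv2.cvtColor(i,cv2.COLOR_BGR2HSV)
T=cv2.resize(t,None,fx=4,fy=4,interpolation=cv2.INTER_CUBIC);S=cv2.resize(s,None,fx=4,fy=4,interpolation=cv2.INTER_CUBIC)
px=lambda c:(np.array(c)+.5)/4-.5
out={}
for n,I,roi,hubp in(('top',T,(290,210,380,275),(346,242)),('scene',S,(235,190,300,280),(264.7,234.5))):
    x0,y0,x1,y1=[4*v for v in roi]; h=tohsv(I[y0:y1,x0:x1])
    blue=cv2.inRange(h,(98,110,40),(125,255,255))
    cs,hi=cv2.findContours(blue,cv2.RETR_CCOMP,cv2.CHAIN_APPROX_NONE)
    for i,c in enumerate(cs):
        a=cv2.contourArea(c)
        if a>30:
            m=cv2.moments(c); print(n,'hole' if hi[0][i][3]>=0 else 'outer',a,px(np.array([m['m10']/m['m00']+x0,m['m01']/m['m00']+y0])))
    hub=cv2.inRange(h,(0,0,130),(180,45,255))
    k,l,st,c=cv2.connectedComponentsWithStats(hub)
    for i in range(1,k):
        if st[i][4]>150: print(n,'hub?',st[i][4],px(c[i]+[x0,y0]),(st[i][:4]/4+[roi[0],roi[1],0,0]))
E
```

```text
top outer 6172.5 [323.7391 248.7807]
top outer 3272.5 [360.6463 237.4279]
top hole 315.0 [361.3296 237.1872]
top hub? 75212 [334.0714 240.6878] [290. 210.  90.  65.]
scene outer 11351.0 [267.1439 236.1429]
scene hub? 7157 [254.8852 204.8776] [235.   190.    44.25  37.  ]
scene hub? 163 [272.5529 192.8781] [270.75 190.     5.     6.5 ]
scene hub? 223 [288.2808 190.875 ] [283.25 190.    11.     3.  ]
scene hub? 864 [288.1097 196.6091] [280.75 191.    16.25  16.  ]
scene hub? 360 [297.3736 204.5674] [294.75 199.5    5.25  11.25]
scene hub? 31047 [269.5592 248.2993] [235.  208.5  65.   71.5]
scene hub? 256 [262.6641 218.1289] [258.5  215.25   8.     6.75]
scene hub? 680 [238.5563 225.5886] [235.   219.5    9.5   13.75]
scene hub? 269 [287.5451 277.2319] [284.   274.25   8.25   5.75]
scene hub? 231 [242.7971 278.5363] [238.   277.     9.75   3.  ]
```

```bash
python3 - <<'E'
from h import *
t=cv2.imread('pics/top0.png'); s=cv2.imread('pics/scene0.png')
print(t[242,346],t[220,330], s[234,265],s[245,290])
for sp,tp in(((254.5,249.7),(361.33,237.19)),((264.7,234.5),(346,242)),):
    print('tri',tri(sp,tp))
H=plane('top',(361.33,237.19),.07);print('hole',H, plane('scene',(254.5,249.7),.07))
A=plane('top',(346,242),.08);print('axis',A, plane('scene',(264.7,234.5),.08), np.linalg.norm((H-A)[:2]))
# pin: red blob top + scene
T=cv2.resize(t,None,fx=4,fy=4,interpolation=cv2.INTER_CUBIC);S=cv2.resize(s,None,fx=4,fy=4,interpolation=cv2.INTER_CUBIC)
px=lambda c:(np.array(c)+.5)/4-.5
for n,I,roi in(('top',T,(225,222,256,250)),('scene',S,(335,178,365,205))):
    b=blobs(I,(0,120,60),(8,255,255),[4*v for v in roi],100)
    print(n,[(px(x[1]),np.array(x[2])/4) for x in b])
# post
for n,I,roi in(('top',T,(295,235,325,265)),('scene',S,(275,190,292,220))):
    b=blobs(I,(0,0,0),(180,255,60),[4*v for v in roi],100)
    print(n,[(x[0],px(x[1]),np.array(x[2])/4) for x in b])
# hub
b=blobs(T,(0,0,150),(180,40,255),[4*v for v in(334,228,358,256)],300); print([(x[0],px(x[1]),np.array(x[2])/4) for x in b])
for n,uv in(('bin',(0,0)),): pass
E
```

```text
[183 192 195] [144 152 150] [163 175 176] [141 154 150]
tri [ 0.519  -0.0806  0.0694]
tri [ 0.5023 -0.0294  0.0782]
hole [ 0.5182 -0.0815  0.07  ] [ 0.5203 -0.08    0.07  ]
axis [ 0.5005 -0.0312  0.08  ] [ 0.5054 -0.0288  0.08  ] 0.05326858179835681
top [(array([237.57, 234.15]), array([234.25, 231.  ,   7.5 ,   7.25]))]
scene [(array([349.45, 184.32]), array([346.75, 179.5 ,   6.5 ,  11.  ]))]
top [(503, array([312.92  , 250.8475]), array([310.5 , 247.75,   6.  ,   7.  ]))]
scene [(1775, array([282.4625, 205.5475]), array([279.25, 196.5 ,   7.5 ,  19.  ]))]
[(1894, array([343.7375, 230.2775]), array([334. , 228. ,  24. ,   9.5])), (2989, array([345.5475, 241.61  ]), array([338.25, 234.5 ,  15.75,  15.25])), (709, array([350.4525, 253.63  ]), array([334.  , 249.25,  24.  ,   6.75]))]
```

```bash
python3 - <<'E'
from h import *
print('pin tri',tri((349.45,184.32),(237.57,234.15)), plane('top',(237.57,234.15),.072), plane('scene',(349.45,184.32),.064))
print('post tri',tri((282.46,205.55),(312.92,250.85)),plane('top',(312.92,250.85),.118),plane('scene',(282.46,205.55),.0975))
print('hub',plane('top',(345.55,241.61),.08))
# bystander bases, scene+top approx
for n,tp in(('wine',(235,188)),('jar',(262,178)),('tin',(298,168)),('pet',(334,175)),('blue',(200,215)),('red',(193,255))): print(n,plane('top',tp,0.01))
for n,tp in(('petbase s',(349,295)),('tinbase s',(382,270)),('wine base s',(410,217))): print(n,plane('scene',tp,0.0))
for uv in((442,168),(430,172),(416,250),(490,260),(513,247),(457,243)): print(uv,plane('top',uv,.264),plane('top',uv,0))
E
```

```text
pin tri [0.5218 0.3197 0.068 ] [0.5215 0.3194 0.072 ] [0.518  0.3241 0.064 ]
post tri [0.469  0.0751 0.0994] [0.4664 0.0743 0.118 ] [0.4676 0.0776 0.0975]
hub [ 0.5018 -0.0298  0.08  ]
wine [0.6901 0.3467 0.01  ]
jar [0.7272 0.255  0.01  ]
tin [0.765  0.1313 0.01  ]
pet [0.7418 0.006  0.01  ]
blue [0.5938 0.461  0.01  ]
red [0.4577 0.4753 0.01  ]
petbase s [0.7647 0.0081 0.    ]
tinbase s [0.7781 0.1335 0.    ]
wine base s [0.7149 0.377  0.    ]
(442, 168) [ 0.6978 -0.2979  0.264 ] [ 0.7757 -0.3717  0.    ]
(430, 172) [ 0.6852 -0.2626  0.264 ] [ 0.7605 -0.3292  0.    ]
(416, 250) [ 0.4579 -0.2151  0.264 ] [ 0.4873 -0.2722  0.    ]
(490, 260) [ 0.4333 -0.4204  0.264 ] [ 0.4577 -0.519   0.    ]
(513, 247) [ 0.4706 -0.4872  0.264 ] [ 0.5026 -0.5992  0.    ]
(457, 243) [ 0.4794 -0.3308  0.264 ] [ 0.5132 -0.4113  0.    ]
```

Call:
move_arm([
  {"dx": 0.028,"dy": 0,"dz": -0.018,"yaw": 0,"jaw": 1},
  {"dx": 0.056,"dy": 0,"dz": -0.036,"yaw": 0,"jaw": 1},
  {"dx": 0.084,"dy": 0,"dz": -0.055,"yaw": 0,"jaw": 1},
  {"dx": 0.112,"dy": 0,"dz": -0.073,"yaw": 0,"jaw": 1},
  {"dx": 0.14,"dy": 0,"dz": -0.091,"yaw": 0,"jaw": 1},
  {"dx": 0.168,"dy": 0,"dz": -0.109,"yaw": 0,"jaw": 1},
  {"dx": 0.196,"dy": 0,"dz": -0.127,"yaw": 0,"jaw": 1},
  {"dx": 0.224,"dy": 0,"dz": -0.146,"yaw": 0,"jaw": 1},
  {"dx": 0.252,"dy": 0,"dz": -0.164,"yaw": 0,"jaw": 1},
  {"dx": 0.28,"dy": 0,"dz": -0.182,"yaw": 0,"jaw": 1},
  {"dx": 0.308,"dy": 0.0,"dz": -0.2,"yaw": 0,"jaw": 1},
  {"dx": 0.336,"dy": 0,"dz": -0.218,"yaw": 0,"jaw": 1},
  {"dx": 0.364,"dy": 0,"dz": -0.237,"yaw": 0,"jaw": 1},
  {"dx": 0.38,"dy": 0,"dz": -0.247,"yaw": 0,"jaw": 1},
  {"dx": 0.392,"dy": 0,"dz": -0.2547,"yaw": 0,"jaw": 1},
  {"dx": 0.392,"dy": 0,"dz": -0.2547,"yaw": 0,"jaw": 1},
  {"dx": 0.392,"dy": 0,"dz": -0.2547,"yaw": 0,"jaw": 1},
])

```text
t: 1.52
position: [0.5207, 0.3219, 0.3025]
tcp_rot: [[0.948, -0.001, 0.318], [-0.318, 0.0, 0.948], [-0.001, -1.0, 0.0]]
ft_force: [-0.8, 0.5, -0.3]
gripper_width: 0.0929
```

Call:
move_arm([
  {"dx": 0,"dy": 0.025,"dz": 0,"yaw": 0,"jaw": 1},
  {"dx": 0,"dy": 0.05,"dz": 0,"yaw": 0,"jaw": 1},
  {"dx": 0,"dy": 0.075,"dz": 0,"yaw": 0,"jaw": 1},
  {"dx": 0,"dy": 0.095,"dz": 0,"yaw": 0,"jaw": 1},
  {"dx": 0,"dy": 0.11,"dz": 0,"yaw": 0,"jaw": 1},
  {"dx": 0,"dy": 0.11,"dz": 0,"yaw": 0,"jaw": 1},
])

```text
t: 2.02
position: [0.5183, 0.3233, 0.1897]
tcp_rot: [[0.949, -0.005, 0.314], [-0.314, -0.002, 0.949], [-0.004, -1.0, -0.003]]
ft_force: [-0.4, -0.6, 0.3]
gripper_width: 0.093
```

```bash
python3 - <<'E'
from h import *
s=viewer.grab_frame('scene'); t=viewer.grab_frame('top'); cv2.imwrite('pics/s1.png',s);cv2.imwrite('pics/t1.png',t)
a=cv2.resize(s[120:230,300:420],(480,440)); b=cv2.resize(t[180:290,180:300],(480,440))
cv2.imwrite('pics/c1.png',cv2.resize(np.hstack([a,b]),(800,367)))
E
```

```text
(no output)
```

View pics/c1.png

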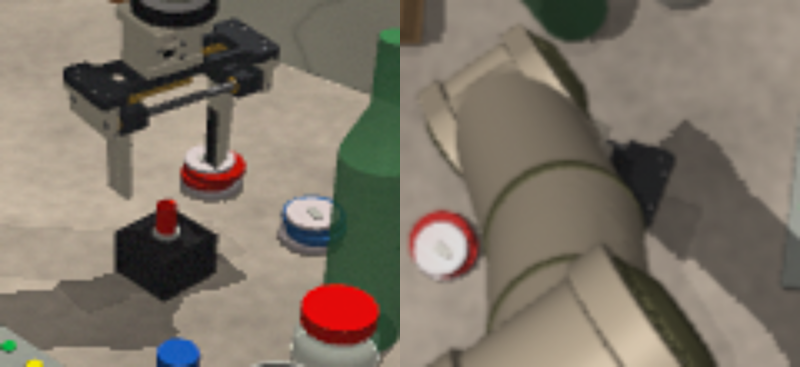

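The scene crop shows the pin between the open fingers. The top camera's view of it is blocked by the arm. I'll descend and close.

Call:
move_arm([
  {"dx": 0,"dy": 0.02,"dz": 0,"yaw": 0,"jaw": 1},
  {"dx": 0,"dy": 0.04,"dz": 0,"yaw": 0,"jaw": 1},
  {"dx": 0,"dy": 0.056,"dz": 0,"yaw": 0,"jaw": 1},
  {"dx": 0,"dy": 0.056,"dz": 0,"yaw": 0,"jaw": 1},
  {"dx": 0,"dy": 0.056,"dz": 0,"yaw": 0,"jaw": 1},
])

```text
t: 2.53
position: [0.5208, 0.3224, 0.1375]
tcp_rot: [[0.949, -0.0, 0.316], [-0.316, 0.0, 0.949], [-0.0, -1.0, 0.0]]
ft_force: [-0.5, 0.3, -0.1]
gripper_width: 0.0934
```

```bash
python3 - <<'E'
from h import *
s=viewer.grab_frame('scene')
cv2.imwrite('pics/c2.png',cv2.resize(s[120:230,300:420],(600,550)))
print(robot.observe()['position'])
E
```

```text
[0.5211 0.3225 0.1381]
```

View pics/c2.png

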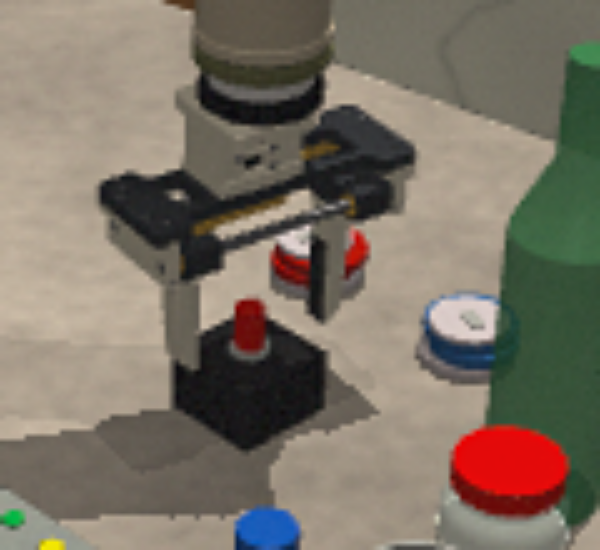

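Call:
move_arm([
  {"dx": 0,"dy": 0.002,"dz": 0,"yaw": 0,"jaw": -1},
  {"dx": 0,"dy": 0.002,"dz": 0,"yaw": 0,"jaw": -1},
  {"dx": 0,"dy": 0.002,"dz": 0,"yaw": 0,"jaw": -1},
  {"dx": 0,"dy": 0.002,"dz": 0,"yaw": 0,"jaw": -1},
  {"dx": 0,"dy": 0.002,"dz": 0,"yaw": 0,"jaw": -1},
  {"dx": 0,"dy": 0.002,"dz": 0,"yaw": 0,"jaw": -1},
  {"dx": 0,"dy": 0.002,"dz": 0,"yaw": 0,"jaw": -1},
  {"dx": 0,"dy": 0.002,"dz": 0,"yaw": 0,"jaw": -1},
  {"dx": 0,"dy": 0.002,"dz": 0,"yaw": 0,"jaw": -1},
  {"dx": 0,"dy": 0.002,"dz": 0,"yaw": 0,"jaw": -1},
])

```text
t: 3.42
position: [0.521, 0.3217, 0.1347]
tcp_rot: [[0.948, -0.0, 0.317], [-0.317, -0.0, 0.948], [0.0, -1.0, -0.0]]
ft_force: [0.4, 1.1, 0.3]
gripper_width: 0.0308
```

Call:
move_arm([
  {"jaw": -1},
  {"jaw": -1},
  {"jaw": -1},
  {"jaw": -1},
  {"jaw": -1},
])

```text
validation failed for argument at $.co...
```

Call:
move_arm([
  {"dx": 0,"dy": 0,"dz": 0,"yaw": 0,"jaw": -1},
  {"dx": 0,"dy": 0,"dz": 0,"yaw": 0,"jaw": -1},
  {"dx": 0,"dy": 0,"dz": 0,"yaw": 0,"jaw": -1},
  {"dx": 0,"dy": 0,"dz": 0,"yaw": 0,"jaw": -1},
  {"dx": 0,"dy": 0,"dz": 0,"yaw": 0,"jaw": -1},
])

```text
t: 3.83
position: [0.5209, 0.3216, 0.1347]
tcp_rot: [[0.948, -0.0, 0.317], [-0.317, -0.0, 0.948], [-0.0, -1.0, -0.0]]
ft_force: [-0.5, -0.6, -1.2]
gripper_width: 0.0195
```

Call:
move_arm([
  {"dx": 0,"dy": -0.015,"dz": 0,"yaw": 0,"jaw": -1},
  {"dx": 0,"dy": -0.04,"dz": 0,"yaw": 0,"jaw": -1},
  {"dx": 0,"dy": -0.07,"dz": 0,"yaw": 0,"jaw": -1},
  {"dx": 0,"dy": -0.1,"dz": 0,"yaw": 0,"jaw": -1},
  {"dx": 0,"dy": -0.12,"dz": 0,"yaw": 0,"jaw": -1},
  {"dx": 0,"dy": -0.132,"dz": 0,"yaw": 0,"jaw": -1},
  {"dx": 0,"dy": -0.132,"dz": 0,"yaw": 0,"jaw": -1},
])

```text
t: 4.42
position: [0.5218, 0.3222, 0.2696]
tcp_rot: [[0.948, 0.004, 0.317], [-0.317, 0.003, 0.948], [0.003, -1.0, 0.004]]
ft_force: [0.8, -1.0, -1.8]
gripper_width: 0.0193
```

Call:
move_arm([
  {"dx": 0.006,"dy": 0,"dz": -0.018,"yaw": 3,"jaw": -1},
  {"dx": 0.016,"dy": 0,"dz": -0.048,"yaw": 7,"jaw": -1},
  {"dx": 0.026,"dy": 0,"dz": -0.078,"yaw": 11,"jaw": -1},
  {"dx": 0.036,"dy": 0,"dz": -0.108,"yaw": 15,"jaw": -1},
  {"dx": 0.046,"dy": 0,"dz": -0.138,"yaw": 19,"jaw": -1},
  {"dx": 0.056,"dy": 0,"dz": -0.168,"yaw": 23,"jaw": -1},
  {"dx": 0.066,"dy": 0,"dz": -0.198,"yaw": 27,"jaw": -1},
  {"dx": 0.076,"dy": 0,"dz": -0.228,"yaw": 31,"jaw": -1},
  {"dx": 0.086,"dy": 0,"dz": -0.258,"yaw": 35,"jaw": -1},
  {"dx": 0.096,"dy": 0,"dz": -0.288,"yaw": 39,"jaw": -1},
  {"dx": 0.106,"dy": 0,"dz": -0.318,"yaw": 43,"jaw": -1},
  {"dx": 0.115,"dy": 0,"dz": -0.345,"yaw": 47,"jaw": -1},
  {"dx": 0.122,"dy": 0,"dz": -0.367,"yaw": 51,"jaw": -1},
  {"dx": 0.1262,"dy": 0,"dz": -0.382,"yaw": 53.2,"jaw": -1},
  {"dx": 0.1262,"dy": 0,"dz": -0.382,"yaw": 53.2,"jaw": -1},
  {"dx": 0.1262,"dy": 0,"dz": -0.382,"yaw": 53.2,"jaw": -1},
])

```text
t: 5.75
position: [0.5189, -0.081, 0.266]
tcp_rot: [[0.313, -0.001, 0.95], [-0.95, -0.0, 0.313], [-0.0, -1.0, -0.001]]
ft_force: [-0.0, 0.9, -1.5]
gripper_width: 0.0194
```

Call:
move_arm([
  {"dx": 0,"dy": 0.015,"dz": 0,"yaw": 0,"jaw": -1},
  {"dx": 0,"dy": 0.03,"dz": 0,"yaw": 0,"jaw": -1},
  {"dx": 0,"dy": 0.04,"dz": 0,"yaw": 0,"jaw": -1},
  {"dx": 0,"dy": 0.04,"dz": 0,"yaw": 0,"jaw": -1},
  {"dx": 0,"dy": 0.04,"dz": 0,"yaw": 0,"jaw": -1},
])

```text
t: 6.17
position: [0.5193, -0.0798, 0.2262]
tcp_rot: [[0.316, -0.002, 0.949], [-0.949, 0.0, 0.316], [-0.001, -1.0, -0.001]]
ft_force: [1.4, -0.1, -0.4]
gripper_width: 0.0196
```

```bash
python3 - <<'E'
from h import *
s=viewer.grab_frame('scene'); t=viewer.grab_frame('top'); cv2.imwrite('pics/s3.png',s);cv2.imwrite('pics/t3.png',t)
o=robot.observe();print(o['t'],o['position'],np.array(o['tcp_rot']),o['gripper_width'],o['ft_force'])
cv2.imwrite('pics/sc3.png',cv2.resize(s[140:290,210:330],(640,800)[::1],interpolation=cv2.INTER_CUBIC)[:600])
cv2.imwrite('pics/sc3.png',cv2.resize(s[190:280,230:330],(660,594),interpolation=cv2.INTER_CUBIC))
cv2.imwrite('pics/tc3.png',cv2.resize(t[190:290,280:400],(720,600),interpolation=cv2.INTER_CUBIC))
E
```

```text
6.2667 [ 0.5197 -0.0803  0.2271] [[ 0.3149  0.0004  0.9491]
 [-0.9491  0.0001  0.3149]
 [ 0.0001 -1.      0.0004]] 0.01941947401123035 [ 0.5234  0.1762 -0.8905]
```

View pics/sc3.png

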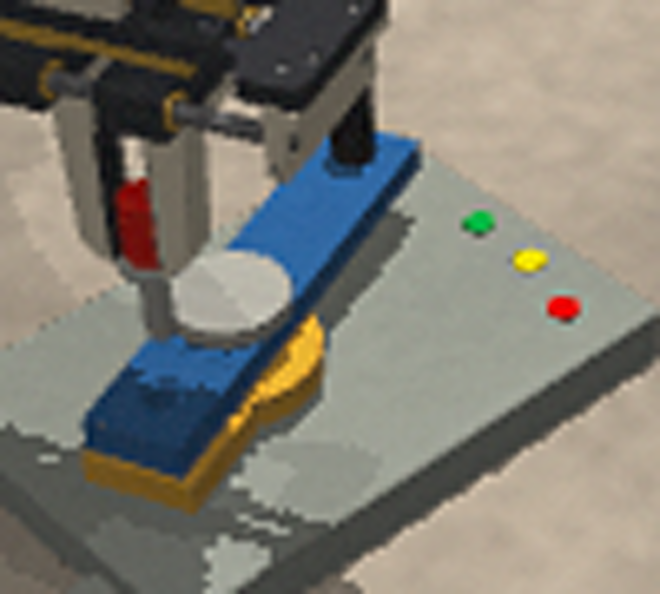

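View pics/tc3.png

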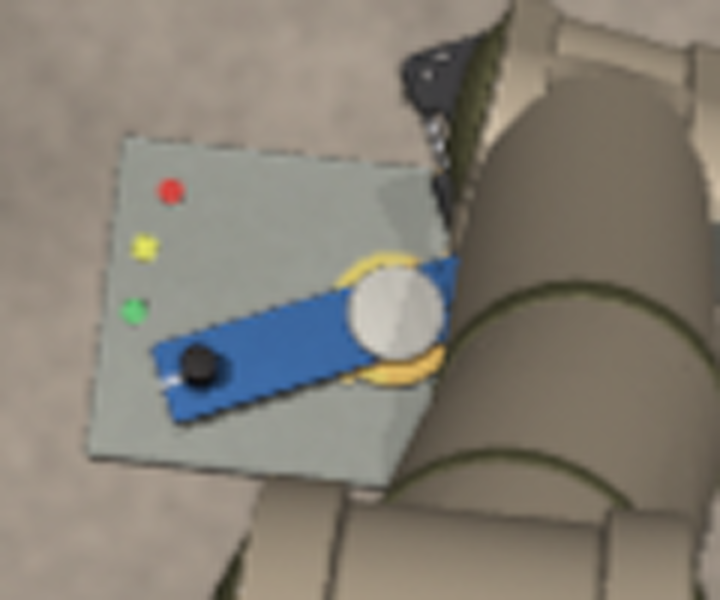

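```bash
python3 - <<'E'
from h import *
P=np.array([.5197,-.0803])
for z in(.100,.105,.137,.141,.150,.171): print(z,proj('scene',[*P,z]))
for H in([.5182,-.0815,.07],[.519,-.0806,.07],[.5203,-.08,.07]): print(H,proj('scene',H),proj('top',H))
s=cv2.imread('pics/s3.png')
print(blobs(s,(0,120,50),(8,255,255),(240,205,265,240)))
S=cv2.resize(s[205:255,240:275],None,fx=16,fy=16,interpolation=cv2.INTER_NEAREST)[:800];cv2.imwrite('pics/z3.png',cv2.resize(s[215:250,238:278],(680,595),interpolation=cv2.INTER_NEAREST))
g=cv2.cvtColor(s,cv2.COLOR_BGR2GRAY)
for y in range(228,245): print(y,g[y,246:264])
E
```

```text
0.1 [253.0565 240.9921]
0.105 [252.8496 239.5204]
0.137 [251.4993 229.9139]
0.141 [251.3272 228.6898]
0.15 [250.9374 225.9163]
0.171 [250.0128 219.3386]
[0.5182, -0.0815, 0.07] [253.5436 249.6491] [361.3374 237.1974]
[0.519, -0.0806, 0.07] [254.0086 249.6042] [361.0579 236.9475]
[0.5203, -0.08, 0.07] [254.5162 249.7042] [360.8703 236.5456]
[(69, [250.16, 223.41], [247, 217, 7, 14])]
228 [ 95  24  49  42  46  43  39  60 109 106 106 104  99  92 144 166 172 179]
229 [131  79 101  72  46  44  43  51  88 107 104 103 103 158 194 186 185 188]
230 [171 144  95 100  70  60  58  56  71 108 104 106 142 174 171 184 183 183]
231 [169 169  99  86  97 101 101  95 101 105  95 148 171 170 168 173 185 185]
232 [169 175 174  97  84  83  81  81  81 113 176 172 167 165 165 165 168 186]
233 [170 147 167 160 162  76  83  79  75  82 177 172 171 168 168 167 167 167]
234 [144 158 158 160 159  96  81  81  75  86 177 173 169 173 170 170 170 168]
235 [143 147 158 161 159 115  79  80  76  77 148 169 166 170 170 170 170 172]
236 [140 141 141 145 146 113  81  81  75  74 124 169 168 169 167 168 169 169]
237 [143 143 143 145 144 113  77  82  77  75 129 177 171 168 166 168 167 169]
238 [144 144 143 145 144 122  78  81  78  69  85 164 177 177 173 173 169 169]
239 [148 145 143 145 145 142  77  80  79  72  69  83 117 162 178 175 177 177]
240 [149 147 143 145 146 144 112  80  77  72  63  84  85  83  84 113 116 124]
241 [144 144 145 145 148 147 105  81  78  78  86  88  74  84  86  85  83  81]
242 [144 143 143 142 143 113  82  83  77  81  82  87  59  50  56  71  72  76]
243 [144 147 145 147 127  81  85  86  84  85  85  74  81  80  89  89  87  82]
244 [145 149 146 129  84  84  86  86  84  87  85  86  84  89  88  79  77  82]
```

View pics/z3.png

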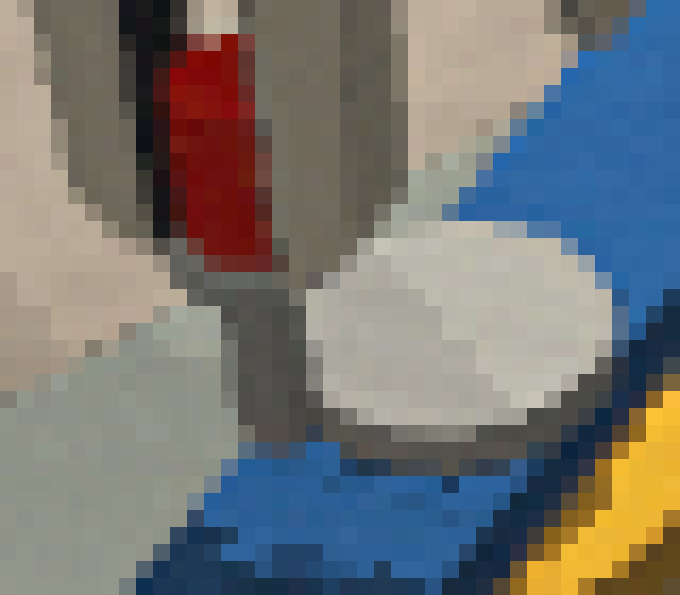

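```bash
python3 - <<'E'
from h import *
s=cv2.imread('pics/scene0.png')
for y in range(244,256): print(y,s[y,246:264,0])
m=(s[244:256,248:262,0]<105)
# weighted darkness centroid
w=np.clip(140-s[246:254,249:260,0].astype(float),0,None)
print(w.astype(int)); yy,xx=np.mgrid[246:254,249:260]; print((w*xx).sum()/w.sum(),(w*yy).sum()/w.sum())
E
```

```text
244 [142 143 138 147 159 155 156 155 152 153 152 155 157 154 155 141 137 152]
245 [142 141 139 152 156 156 155 158 154 152 153 154 152 154 154 155 154 152]
246 [139 140 153 153 153 155 157 157 157 158 155 155 156 154 155 153 155 157]
247 [142 151 157 155 155 157 157 142 108 106 105 152 157 157 154 155 157 157]
248 [149 157 155 156 155 145 130 131 101 104 116 128 142 157 156 156 157 157]
249 [155 155 153 158 156 126  93  61  66  68  69 100 151 157 155 152 154 130]
250 [156 155 156 155 157 125  59  64  68  70  72 117 150 155 156 158 153  81]
251 [154 155 156 156 155 147 100  61  64  76 120 161 155 153 158 155 105  60]
252 [156 157 157 154 157 158 158 135 142 162 156 154 156 156 154 103  60  64]
253 [158 159 158 156 155 155 154 159 157 154 153 156 157 157 129  55  64  61]
254 [139 161 159 158 159 157 157 157 153 154 156 156 159 157  81  59  68  67]
255 [ 70  87  95 143 162 162 159 154 158 154 156 156 157  80  61  63  64  51]
[[ 0  0  0  0  0  0  0  0  0  0  0]
 [ 0  0  0  0  0 32 34 35  0  0  0]
 [ 0  0  0 10  9 39 36 24 12  0  0]
 [ 0  0 14 47 79 74 72 71 40  0  0]
 [ 0  0 15 81 76 72 70 68 23  0  0]
 [ 0  0  0 40 79 76 64 20  0  0  0]
 [ 0  0  0  0  5  0  0  0  0  0  0]
 [ 0  0  0  0  0  0  0  0  0  0  0]]
254.1867881548975 249.4905087319666
```

Call:
move_arm([
  {"dx": 0.0008,"dy": 0.0,"dz": -0.0021,"yaw": 0,"jaw": -1},
  {"dx": 0.0008,"dy": 0.01,"dz": -0.0021,"yaw": 0,"jaw": -1},
  {"dx": 0.0008,"dy": 0.02,"dz": -0.0021,"yaw": 0,"jaw": -1},
  {"dx": 0.0008,"dy": 0.026,"dz": -0.0021,"yaw": 0,"jaw": -1},
  {"dx": 0.0008,"dy": 0.03,"dz": -0.0021,"yaw": 0,"jaw": -1},
  {"dx": 0.0008,"dy": 0.033,"dz": -0.0021,"yaw": 0,"jaw": -1},
  {"dx": 0.0008,"dy": 0.035,"dz": -0.0021,"yaw": 0,"jaw": -1},
  {"dx": 0.0008,"dy": 0.035,"dz": -0.0021,"yaw": 0,"jaw": -1},
])

```text
t: 6.93
position: [0.5176, -0.0821, 0.1913]
tcp_rot: [[0.314, -0.001, 0.949], [-0.949, 0.0, 0.314], [-0.0, -1.0, -0.001]]
ft_force: [0.0, -0.8, -0.6]
gripper_width: 0.0195
```

```bash
python3 - <<'E'
from h import *
s=viewer.grab_frame('scene'); cv2.imwrite('pics/s4.png',s)
o=robot.observe();print(o['t'],o['position'],o['gripper_width'],o['ft_force'])
cv2.imwrite('pics/z4.png',cv2.resize(s[200:270,230:300],(600,600),interpolation=cv2.INTER_NEAREST))
E
```

```text
6.9833 [ 0.5177 -0.0821  0.1916] 0.019371403659152357 [ 0.2835 -0.0874 -1.0628]
```

View pics/z4.png

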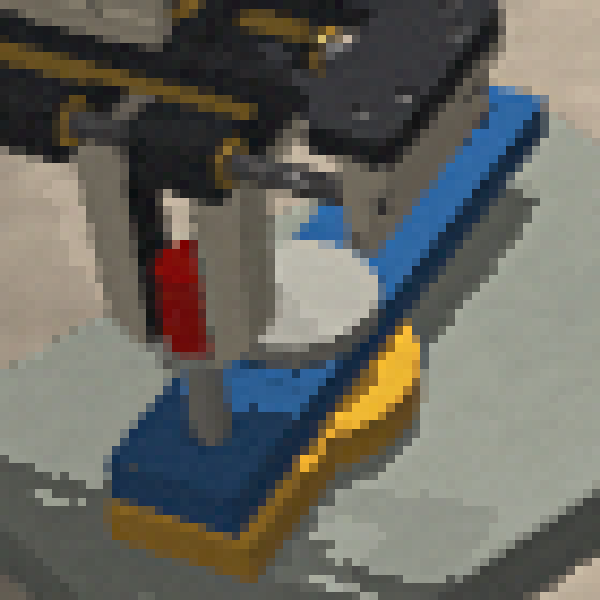

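No contact force, and the pin's foot sits on the hole at around (254,251). I'll continue down gently.

Call:
move_arm([
  {"dx": 0,"dy": 0.003,"dz": 0,"yaw": 0,"jaw": -1},
  {"dx": 0,"dy": 0.006,"dz": 0,"yaw": 0,"jaw": -1},
  {"dx": 0,"dy": 0.009,"dz": 0,"yaw": 0,"jaw": -1},
  {"dx": 0,"dy": 0.011,"dz": 0,"yaw": 0,"jaw": -1},
  {"dx": 0,"dy": 0.011,"dz": 0,"yaw": 0,"jaw": -1},
])

```text
t: 7.4
position: [0.5176, -0.082, 0.1803]
tcp_rot: [[0.314, -0.001, 0.949], [-0.949, 0.0, 0.314], [-0.0, -1.0, -0.001]]
ft_force: [-1.0, -0.1, -0.5]
gripper_width: 0.0196
```

Call:
move_arm([
  {"dx": 0,"dy": 0.003,"dz": 0,"yaw": 0,"jaw": -1},
  {"dx": 0,"dy": 0.006,"dz": 0,"yaw": 0,"jaw": -1},
  {"dx": 0,"dy": 0.009,"dz": 0,"yaw": 0,"jaw": -1},
  {"dx": 0,"dy": 0.012,"dz": 0,"yaw": 0,"jaw": -1},
  {"dx": 0,"dy": 0.012,"dz": 0,"yaw": 0,"jaw": -1},
])

```text
t: 7.82
position: [0.5175, -0.082, 0.1681]
tcp_rot: [[0.314, -0.001, 0.949], [-0.949, 0.0, 0.314], [-0.0, -1.0, -0.001]]
ft_force: [-0.2, 0.4, -0.5]
gripper_width: 0.0198
```

Call:
move_arm([
  {"dx": 0,"dy": 0.003,"dz": 0,"yaw": 0,"jaw": -1},
  {"dx": 0,"dy": 0.006,"dz": 0,"yaw": 0,"jaw": -1},
  {"dx": 0,"dy": 0.008,"dz": 0,"yaw": 0,"jaw": -1},
  {"dx": 0,"dy": 0.0095,"dz": 0,"yaw": 0,"jaw": -1},
  {"dx": 0,"dy": 0.0095,"dz": 0,"yaw": 0,"jaw": -1},
])

```text
t: 8.23
position: [0.5178, -0.082, 0.1596]
tcp_rot: [[0.314, 0.0, 0.949], [-0.949, 0.0, 0.314], [-0.0, -1.0, 0.0]]
ft_force: [-0.8, 0.0, 5.2]
gripper_width: 0.0192
```

```bash
python3 - <<'E'
from h import *
s=viewer.grab_frame('scene'); cv2.imwrite('pics/s5.png',s)
o=robot.observe();print(o['t'],o['position'],o['gripper_width'],o['ft_force'])
cv2.imwrite('pics/z5.png',cv2.resize(s[200:270,230:300],(600,600),interpolation=cv2.INTER_NEAREST))
E
```

```text
8.2833 [ 0.5178 -0.082   0.1596] 0.019586073777595695 [-1.6161  0.3032  5.2894]
```

View pics/z5.png

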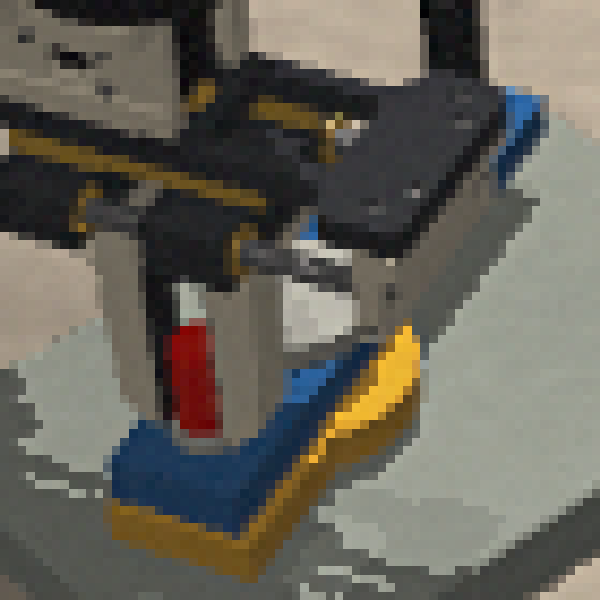

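The collar is seated on the lever, with 5 N of contact at exactly the expected home height. Now I'll release.

Call:
move_arm([
  {"dx": 0,"dy": -0.001,"dz": 0,"yaw": 0,"jaw": 0.2},
  {"dx": 0,"dy": -0.001,"dz": 0,"yaw": 0,"jaw": 0.2},
  {"dx": 0,"dy": -0.001,"dz": 0,"yaw": 0,"jaw": 0.2},
  {"dx": 0,"dy": -0.001,"dz": 0,"yaw": 0,"jaw": 0.2},
  {"dx": 0,"dy": -0.001,"dz": 0,"yaw": 0,"jaw": 0.2},
  {"dx": 0,"dy": -0.001,"dz": 0,"yaw": 0,"jaw": 0.2},
  {"dx": 0,"dy": -0.001,"dz": 0,"yaw": 0,"jaw": 0.2},
  {"dx": 0,"dy": -0.001,"dz": 0,"yaw": 0,"jaw": 0.2},
])

```text
t: 8.95
position: [0.5177, -0.0821, 0.1602]
tcp_rot: [[0.314, -0.0, 0.949], [-0.949, -0.0, 0.314], [0.0, -1.0, -0.0]]
ft_force: [0.1, -0.7, 0.3]
gripper_width: 0.0559
```

Call:
move_arm([
  {"dx": 0,"dy": -0.015,"dz": 0,"yaw": 0,"jaw": 0.2},
  {"dx": 0,"dy": -0.04,"dz": 0,"yaw": 0,"jaw": 0.2},
  {"dx": 0,"dy": -0.07,"dz": 0,"yaw": 0,"jaw": 0.2},
  {"dx": 0,"dy": -0.095,"dz": 0,"yaw": 0,"jaw": 0.2},
  {"dx": 0,"dy": -0.11,"dz": 0,"yaw": 0,"jaw": 0.2},
  {"dx": 0,"dy": -0.11,"dz": 0,"yaw": 0,"jaw": 0.2},
])

```text
t: 9.45
position: [0.5188, -0.0823, 0.2732]
tcp_rot: [[0.314, 0.005, 0.949], [-0.949, -0.0, 0.314], [0.002, -1.0, 0.005]]
ft_force: [-0.0, 0.1, 0.4]
gripper_width: 0.0557
```

```bash
python3 - <<'E'
from h import *
s=viewer.grab_frame('scene'); cv2.imwrite('pics/s6.png',s)
o=robot.observe();print(o['t'],o['position'],o['gripper_width'],o['ft_force'],o['joint_positions'])
cv2.imwrite('pics/z6.png',cv2.resize(s[150:290,210:350],(600,600),interpolation=cv2.INTER_CUBIC))
E
```

```text
9.5 [ 0.5183 -0.082   0.2717] 0.0558234977035467 [ 0.3611  0.5698 -0.3719] [ -8.3756  23.5953  15.3331 120.4031 -10.1677  36.9995  32.1767]
```

View pics/z6.png

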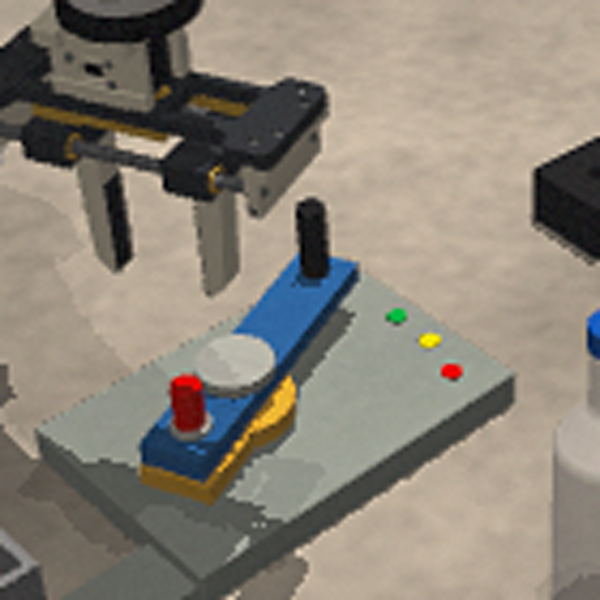

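The pin stands fully home with its collar on the lever, at about (188,400) in the crop, and the lever is still at rest. Next I'll move above the post.

Call:
move_arm([
  {"dx": -0.015,"dy": 0,"dz": 0,"yaw": 0,"jaw": 0.2},
  {"dx": -0.045,"dy": 0,"dz": 0,"yaw": 0,"jaw": 0.2},
  {"dx": -0.075,"dy": 0,"dz": 0.001,"yaw": 0,"jaw": 0.2},
  {"dx": -0.105,"dy": 0,"dz": 0.002,"yaw": 0,"jaw": 0.2},
  {"dx": -0.135,"dy": 0,"dz": 0.002,"yaw": 0,"jaw": 0.2},
  {"dx": -0.155,"dy": 0,"dz": 0.002,"yaw": 0,"jaw": 0.2},
  {"dx": -0.1645,"dy": 0,"dz": 0.002,"yaw": 0,"jaw": 0.2},
  {"dx": -0.1645,"dy": 0,"dz": 0.002,"yaw": 0,"jaw": 0.2},
  {"dx": -0.1645,"dy": 0,"dz": 0.002,"yaw": 0,"jaw": 0.2},
])

```text
t: 10.25
position: [0.468, 0.0743, 0.2698]
tcp_rot: [[0.315, -0.001, 0.949], [-0.949, -0.001, 0.315], [0.0, -1.0, -0.001]]
ft_force: [0.5, -0.3, -0.0]
gripper_width: 0.0561
```

```bash
python3 - <<'E'
from h import *
s=viewer.grab_frame('scene');t=viewer.grab_frame('top'); cv2.imwrite('pics/s7.png',s); cv2.imwrite('pics/t7.png',t)
o=robot.observe();print(o['t'],o['position'],o['gripper_width'],o['ft_force'],o['joint_positions'])
a=cv2.resize(s[140:280,220:360],(400,400),interpolation=cv2.INTER_CUBIC);b=cv2.resize(t[190:290,290:390],(400,400),interpolation=cv2.INTER_CUBIC)
cv2.imwrite('pics/z7.png',np.hstack([a,b]))
E
```

```text
10.35 [0.4683 0.0734 0.27  ] 0.05578441688628455 [ 0.2803  0.0055 -0.2339] [-27.5668  20.6049  15.6333 126.4272  -9.6781  34.0593  13.3658]
```

View pics/z7.png

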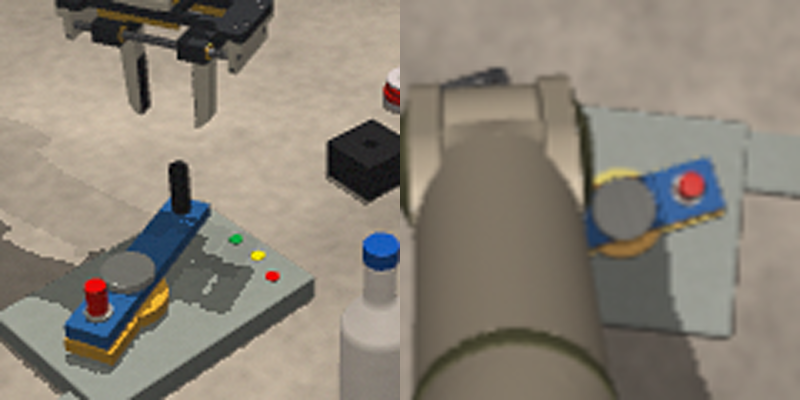

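The fingers are centred above the post in the scene crop. I'll descend and grip it.

Call:
move_arm([
  {"dx": 0,"dy": 0.02,"dz": 0,"yaw": 0,"jaw": 0.2},
  {"dx": 0,"dy": 0.04,"dz": 0,"yaw": 0,"jaw": 0.2},
  {"dx": 0,"dy": 0.06,"dz": 0,"yaw": 0,"jaw": 0.2},
  {"dx": 0,"dy": 0.08,"dz": 0,"yaw": 0,"jaw": 0.2},
  {"dx": 0,"dy": 0.095,"dz": 0,"yaw": 0,"jaw": 0.2},
  {"dx": 0,"dy": 0.1,"dz": 0,"yaw": 0,"jaw": 0.2},
  {"dx": 0,"dy": 0.1,"dz": 0,"yaw": 0,"jaw": 0.2},
  {"dx": 0,"dy": 0.1,"dz": 0,"yaw": 0,"jaw": -1},
  {"dx": 0,"dy": 0.1,"dz": 0,"yaw": 0,"jaw": -1},
  {"dx": 0,"dy": 0.1,"dz": 0,"yaw": 0,"jaw": -1},
  {"dx": 0,"dy": 0.1,"dz": 0,"yaw": 0,"jaw": -1},
  {"dx": 0,"dy": 0.1,"dz": 0,"yaw": 0,"jaw": -1},
  {"dx": 0,"dy": 0.1,"dz": 0,"yaw": 0,"jaw": -1},
  {"dx": 0,"dy": 0.1,"dz": 0,"yaw": 0,"jaw": -1},
  {"dx": 0,"dy": 0.1,"dz": 0,"yaw": 0,"jaw": -1},
  {"dx": 0,"dy": 0.1,"dz": 0,"yaw": 0,"jaw": -1},
  {"dx": 0,"dy": 0.1,"dz": 0,"yaw": 0,"jaw": -1},
])

```text
t: 11.77
position: [0.4681, 0.0749, 0.1706]
tcp_rot: [[0.314, 0.001, 0.949], [-0.949, 0.0, 0.314], [-0.0, -1.0, 0.001]]
ft_force: [-0.8, -0.1, 5.9]
gripper_width: 0.0196
```

Call:
move_arm([
  {"dx": 0.0002,"dy": 0,"dz": 0.0066,"yaw": 3.4,"jaw": -1},
  {"dx": 0.0008,"dy": 0,"dz": 0.0132,"yaw": 6.9,"jaw": -1},
  {"dx": 0.0018,"dy": 0,"dz": 0.0197,"yaw": 10.3,"jaw": -1},
  {"dx": 0.0032,"dy": 0,"dz": 0.0261,"yaw": 13.8,"jaw": -1},
  {"dx": 0.0049,"dy": 0,"dz": 0.0325,"yaw": 17.2,"jaw": -1},
  {"dx": 0.007,"dy": 0,"dz": 0.0388,"yaw": 20.6,"jaw": -1},
  {"dx": 0.0095,"dy": 0,"dz": 0.0449,"yaw": 24.1,"jaw": -1},
  {"dx": 0.0124,"dy": 0,"dz": 0.0508,"yaw": 27.5,"jaw": -1},
  {"dx": 0.0124,"dy": 0,"dz": 0.0508,"yaw": 27.5,"jaw": -1},
  {"dx": 0.0124,"dy": 0,"dz": 0.0508,"yaw": 27.5,"jaw": -1},
])

```text
t: 12.6
position: [0.5185, 0.0783, 0.1705]
tcp_rot: [[-0.161, -0.003, 0.987], [-0.987, -0.0, -0.161], [0.001, -1.0, -0.003]]
ft_force: [-8.0, -2.3, 13.0]
gripper_width: 0.0192
```

```bash
python3 - <<'E'
from h import *
s=viewer.grab_frame('scene'); cv2.imwrite('pics/s8.png',s)
o=robot.observe();print(o['t'],o['position'],o['gripper_width'],o['ft_force'],np.array(o['tcp_rot'])[:,2])
cv2.imwrite('pics/z8.png',cv2.resize(s,(800,500)))
r=np.array(o['position'][:2])-[.5015,-.0302]; print(np.linalg.norm(r), np.radians(107.7)-np.arctan2(r[1],r[0]))
E
```

```text
12.65 [0.5182 0.0783 0.1705] 0.01929212108052273 [-6.6874 -2.35   12.4441] [ 0.9871 -0.1604 -0.0036]
0.10982239887134614 0.4619679671801089
```

View pics/z8.png

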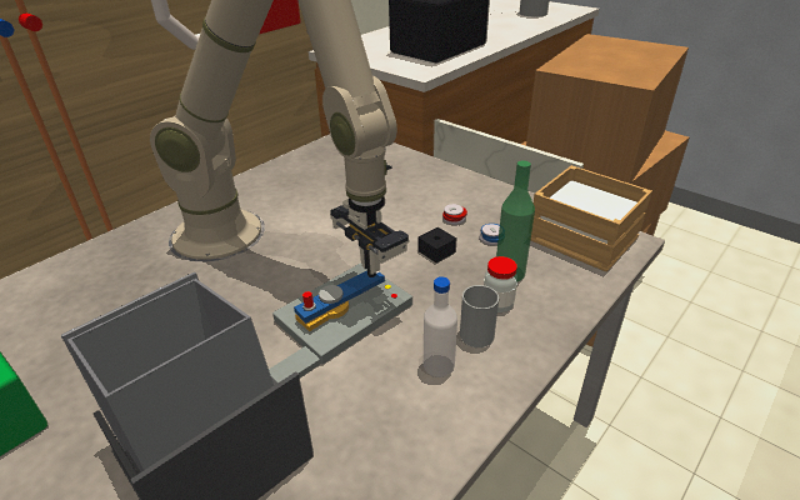

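The bin is tilting and the pin is intact. I'll continue past the second click to the third.

Call:
move_arm([
  {"dx": 0.0002,"dy": -0.0005,"dz": 0.0066,"yaw": 3.4,"jaw": -1},
  {"dx": 0.0008,"dy": -0.001,"dz": 0.0132,"yaw": 6.9,"jaw": -1},
  {"dx": 0.0018,"dy": -0.001,"dz": 0.0197,"yaw": 10.3,"jaw": -1},
  {"dx": 0.0032,"dy": -0.001,"dz": 0.0261,"yaw": 13.8,"jaw": -1},
  {"dx": 0.0049,"dy": -0.001,"dz": 0.0325,"yaw": 17.2,"jaw": -1},
  {"dx": 0.007,"dy": -0.001,"dz": 0.0388,"yaw": 20.6,"jaw": -1},
  {"dx": 0.0087,"dy": -0.001,"dz": 0.0428,"yaw": 22.9,"jaw": -1},
  {"dx": 0.0087,"dy": -0.001,"dz": 0.0428,"yaw": 22.9,"jaw": -1},
  {"dx": 0.0087,"dy": -0.001,"dz": 0.0428,"yaw": 22.9,"jaw": -1},
  {"dx": 0.0087,"dy": -0.001,"dz": 0.0428,"yaw": 22.9,"jaw": -1},
  {"dx": 0.0087,"dy": -0.001,"dz": 0.0428,"yaw": 22.9,"jaw": -1},
  {"dx": 0.0087,"dy": -0.001,"dz": 0.0428,"yaw": 22.9,"jaw": -1},
])

```text
t: 13.65
position: [0.5578, 0.0634, 0.1706]
tcp_rot: [[-0.531, -0.007, 0.847], [-0.847, 0.0, -0.531], [0.003, -1.0, -0.006]]
ft_force: [-9.0, -0.8, 4.0]
gripper_width: 0.0197
```

```bash
python3 - <<'E'
from h import *
s=viewer.grab_frame('scene'); t=viewer.grab_frame('top'); cv2.imwrite('pics/s9.png',s)
o=robot.observe();print(o['t'],o['position'],o['gripper_width'],o['ft_force'],np.array(o['tcp_rot'])[:,2])
a=cv2.resize(s[150:300,210:360],(400,400),interpolation=cv2.INTER_CUBIC);b=cv2.resize(t[140:290,290:440],(400,400),interpolation=cv2.INTER_CUBIC)
cv2.imwrite('pics/z9.png',np.hstack([a,b]))
r=np.array(o['position'][:2])-[.5015,-.0302]; print(np.linalg.norm(r), np.radians(107.7)-np.arctan2(r[1],r[0]))
E
```

```text
13.75 [0.5578 0.0635 0.1706] 0.019422576601520122 [-10.2069   0.3711   4.5218] [ 0.8475 -0.5308 -0.0058]
0.1092709586520805 0.8499329719115252
```

View pics/z9.png

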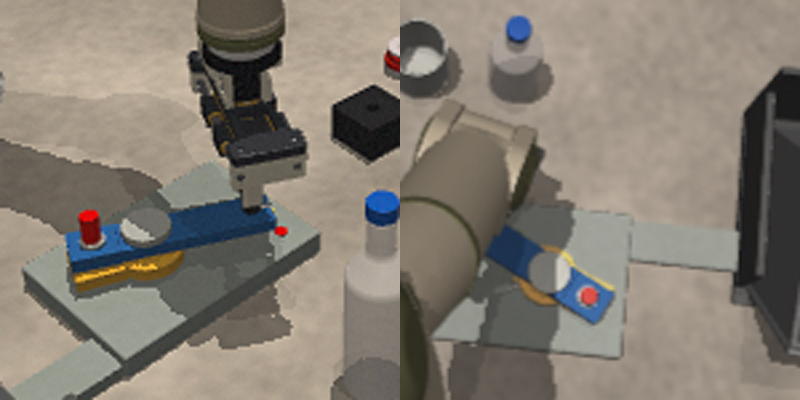

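View pics/s9.png

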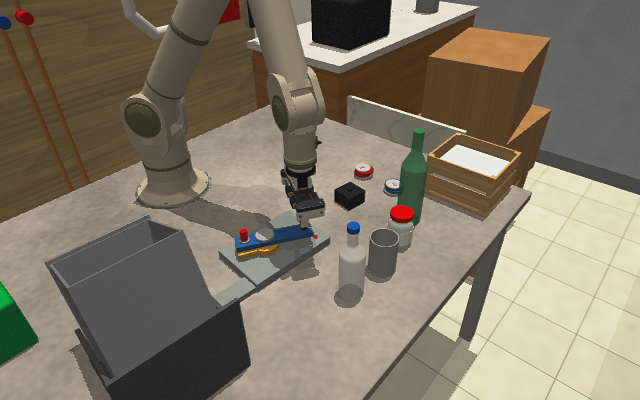

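```bash
python3 - <<'E'
from h import *
t=viewer.grab_frame('top')
T=cv2.resize(t,None,fx=4,fy=4,interpolation=cv2.INTER_CUBIC)
px=lambda c:(np.array(c)+.5)/4-.5
b=max(blobs(T,(0,120,60),(8,255,255),[4*v for v in(350,235,375,262)],60)); p=plane('top',px(b[1]),.097)
C=np.array([.5015,-.0302]); r=p[:2]-C; print(px(b[1]),p,np.linalg.norm(r))
r0=np.array([.5178,-.082])-C
print('lever angle',np.arctan2(r0[1],r0[0])-np.arctan2(r[1],r[0]))
# red dot vs axis
b=max(blobs(cv2.imread('pics/top0.png'),(0,100,60),(8,255,255),(300,212,318,230),3)); print(b)
for z in(.02,.03): 
  d=plane('top',b[1],z)[:2]-C; print(np.linalg.norm(d),np.radians(107.7)-np.arctan2(d[1],d[0]))
E
```

```text
[360.3325 250.5875] [ 0.4719 -0.0754  0.097 ] 0.05404855572278404
lever angle 0.8850215244526907
(14, [308.0, 221.43], [306, 220, 5, 4])
0.14372156368784927 0.8513394255693032
0.14271291888538068 0.8417409362185913
```

Call:
move_arm([
  {"dx": 0,"dy": 0,"dz": 0,"yaw": 0,"jaw": -1},
  {"dx": 0,"dy": 0,"dz": 0,"yaw": 0,"jaw": -1},
  {"dx": 0,"dy": 0,"dz": 0,"yaw": 0,"jaw": -1},
  {"dx": 0,"dy": 0,"dz": 0,"yaw": 0,"jaw": -1},
  {"dx": 0,"dy": 0,"dz": 0,"yaw": 0,"jaw": -1},
  {"dx": 0,"dy": 0,"dz": 0,"yaw": 0,"jaw": -1},
])

```text
t: 14.3
position: [0.5578, 0.0635, 0.1706]
tcp_rot: [[-0.531, -0.007, 0.847], [-0.847, 0.0, -0.531], [0.003, -1.0, -0.006]]
ft_force: [-9.4, -0.8, 3.9]
gripper_width: 0.0192
```

```bash
python3 -c "
from plant import job; print(job.close_job())"
```

```text
the job is handed in; nothing more can be done
None
```

The job is handed in at about t = 14.3 s, with the lever held at the third click and the bin tilted out; no verdict came back.

- **Pin:** I pushed it home through the lever and brass plate. Contact was about 5 N at exactly the expected height, and the picture after release showed the collar on the lever and the pin upright.
- **Lever:** I gripped the black post and swung it along its arc to the third click. It was still there at hand-in, with the arm at rest, about 9 N of spring force on the wrist and the jaws closed at 19 mm on the post.
- **Last checks:** The gripper pose puts the lever at 0.85 rad, and the red dot measures about 0.845 rad. The pin seen from the top camera gives 0.885 rad, so the two lever readings differ by about 0.035 rad. After about 0.09 rad of play, either puts the brass plate at roughly 0.76–0.79 rad, above the required 0.67.
- **Bin and recycling:** The bin was visibly tilted and the recycling looked unmoved in the last scene picture. I did not measure either one.
- **Unexplained reading:** The wrist showed an upward force of up to 13 N halfway through the swing. It was about 4 N at hand-in, after I raised the gripper by 1 mm.

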